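Close the split candle mould and hold it shut for clamping

TASK

Lift the loose dust cover off the lower mould half and lay it flat on the empty plywood board. Then take the upper mould half by its rib, fit it onto the two dowels of the lower half until the faces are fully shut, and finish still gripping the rib and pressing the pair together with about 15 N of push, so that the clamps can be put on; do not let go at the end. Leave the candles, the jug and the clamp where they are, and the lower half in its nest.

Things in the scene. Friction and masses are not known exactly. Their poses are not given: they have to be found in the camera images.
- nest: Wooden nest fixed to the bench, 160 x 140 x 22 mm: a 12 mm base with a low rim that holds the lower mould half with 1.5 mm play. Origin: centre of its underside, on the bench; x along its 160 mm side, z up.
- lower_center (a point): Lower half of an aluminium split candle mould, a block 120 (x) x 100 (y) x 20 mm, 0.55 kg, loose in the nest; at first under the cover. Point: centre of its parting face, which looks up, 32 mm above the bench. x along the 120 mm side to the pouring end, where two half-round cavities (22 mm wide, at y = +20 and -20 mm) run out; z up. Two steel dowels stand on the face.
- dowel_end (a point): Foot, in the parting face, of the lower half's end dowel: 47.5 mm from the centre towards -x (the closed end), on the centre line. Each dowel is 10 mm thick and stands 14 mm high, straight for 8 mm, then tapering to a 5 mm tip.
- dowel_side (a point): Foot, in the parting face, of the side dowel: at x = +40, y = -40.5 mm from the centre (near the pouring end, in the side wall).
- cover_center (a point): Loose sheet-steel dust cover standing over the lower half on the nest's rim: an upside-down tray 134 (x) x 114 (y) x 31 mm, 3 mm walls, wooden grip bar on top, 57 mm high in all, 0.18 to 0.29 kg. About 4 mm play around the lower half: lift straight up 35 mm before moving sideways. Point: its centre, 28.5 mm above its lower edge; x along its long side.
- cover_grip (a point): Middle of the cover's wooden grip bar, 60 mm long (x) x 18 mm thick (y) x 26 mm high, on the centre of the roof; the point is 13 mm above the roof and 44 mm above the cover's lower edge.
- upper_center (a point): Upper half of the mould, an aluminium block 120 (x) x 100 (y) x 20 mm with a cast rib on top, 48 mm high in all, 0.5 to 0.75 kg, lying loose, face down, on the mould board. Point: on its axis, 24 mm above its parting face (underside). x to the pouring end, z up: closed, the axes of the two halves coincide. It fits only this way round.
- upper_grip (a point): Middle of the upper half's rib, 70 mm long (x) x 18 mm thick (y) x 28 mm high, on the centre of the block; the point is 14 mm above the block's top and 34 mm above the parting face.
- hole_end (a point): Mouth, in the upper half's parting face (underside), of the through hole for the end dowel: 47.5 mm towards -x from the centre. Both holes are 11.5 mm wide, go through and can be seen from above. Closed, it lies on dowel_end.
- hole_side (a point): Mouth of the through hole for the side dowel, in the parting face at x = +40, y = -40.5 mm. Closed, it lies on dowel_side.
- board_top (a point): Centre of the top of the empty plywood board, fixed on the bench, 180 (x) x 150 (y) mm, top 24 mm above the bench (10 mm ply on two runners); x along its long side. The cover is to be laid here.
- mould_board: Same kind of fixed plywood board, 180 x 150 mm, 24 mm high, on which the upper half lies at the start. Origin: centre of its underside. The boards stand to the left and right of the nest, either way round.
- candle0_mid (a point): Finished candle standing on the bench, 21 mm thick, 66 mm high and a 10 mm wick; the point is its centre, 33 mm up. Leave it alone.
- candle1_mid (a point): A second such candle. Leave it alone.
- jug_mid (a point): Steel pouring jug standing on the bench, 90 mm wide, 95 mm high, handle at its +y; the point is its centre, 48 mm up. Leave it alone.
- clamp_mid (a point): Screw clamp lying flat on the bench, about 160 x 90 x 16 mm; the point is near the middle of its frame, 8 mm up. Leave it alone.

How it is judged:
On the way, in this order (a step that is already met when the one before it is completed fails the run):
1. the cover has been lifted clear above the lower half (z of cover_center in the frame of nest above 0.075 m and contact force between the fingers and cover above 0.5 N), for 0.1 s.
2. the cover lies flat on the empty board, let go (z of cover_center in the frame of board_top below 0.033 m and angle between cover_center's own z axis and vertical below 0.08 rad and horizontal distance between cover_center and board_top below 0.05 m and contact force between the fingers and cover below 0.1 N and linear speed of cover below 0.02 m/s), for 0.2 s.
3. the upper half is held clear above the lower half's dowels (z of hole_end in the frame of lower_center above 0.014 m and horizontal distance between upper_center and lower_center below 0.02 m and contact force between the fingers and upper_half above 0.5 N), for 0.05 s.
At the end, for the whole second after the job is handed in: Upper half home on both dowels (holes within 3 mm of the dowels' feet, faces parallel to 0.025 rad), gripped, 10 to 60 N between the halves (its weight is 5 to 7.5 N of it); lower half moved under 6 mm; cover released, at rest, flat (0.08 rad) on the empty board within 50 mm of its centre (all of step 2 and distance between hole_end and dowel_end below 0.003 m and distance between hole_side and dowel_side below 0.003 m and angle between the z axis of upper_center and the z axis of lower_center, either way round below 0.025 rad and contact force between upper_half and lower_half between 10 and 60 N and contact force between the fingers and upper_half above 3 N and contact force between cover and upper_half below 0.1 N and distance of lower_center from where it was at the start of the episode below 0.006 m); the arm keeps its last pose, push and grip.
It fails at once if a candle, the jug or the clamp was moved more than 25 mm or tipped (distance of any of candle0_mid, candle1_mid, jug_mid, clamp_mid from where it was at the start of the episode above 0.025 m or angle between any of candle0_mid, candle1_mid, jug_mid's own z axis and vertical above 0.5 rad).
It fails at once if the lower half was pulled out of its nest (distance of lower_center from where it was at the start of the episode above 0.02 m).
It also fails if it takes over 61 s, if anything falls off the work surface, if the arm or the gripper's body presses on something with over 40 N, if the wrist force passes 120 N, or if a joint passes its speed limit or range.

ROBOT

A 6-joint arm with a two-finger parallel gripper is mounted at the origin on the work surface. World frame = base frame: x ahead of the robot, y to its left, z up, the work surface at z = 0. Lengths are in m, angles in rad, forces in N, time in s.
With the tool pointing down it reaches from about 0.25 to 0.775 m from the base axis. Payload 4 kg.
Tool frame: the origin (TCP) lies midway between the tips of the shut fingers; the grasp point (between the pads) lies robot.grip_point_offset behind it (robot.grip_point_offset is the distance from the TCP to the grasp point, in m); z points along the fingers, x is the direction in which the jaws open and shut, and the axes are right-handed (so a half turn about z gives the same grasp; the last joint's range is limited). The gripper opens to 94 mm and grips with 3 to 60 N. Pads are 16 mm wide; open, the fingers measure 119 mm over their backs; the gripper's body (75 mm by 177 mm) begins 78 mm behind the grasp point.
Start: joints at [1.227, 0.087, 1.371, -0, 1.684, -0.103], TCP at [0.131, 0.534, 0.206] pointing down, gripper open.
Joint ranges: [-3.1, 3.1], [-0.76, 2.03], [0.27, 2.55], [-1.08, 4.22], [0.17, 2.65], [-2.57, 2.57]. Speed limits (rad/s): [2.79, 2.79, 3.14, 3.14, 3.14, 3.14].

INTERFACE

Orientations are given as [roll, pitch, yaw] about the fixed x, y, z axes, in that order (R = Rz(yaw) Ry(pitch) Rx(roll)).
In Python, from bench import robot, optics, finder gives the robot as it stands. The module is installed in compiled form; this text tells all that it offers.
- The arm moves only by the tool arm_command, never from a script. Its argument "plan" is a list of rows, each a list of 5 numbers: the opening, from 0 (shut) to 1 (fully open), then the shift along the world's x, y, z in m, then the turn about the world's z in degrees. A call has 1 to 10 rows; each row is the pose to reach, as a shift and turn from the pose commanded when the call began; what a row does not reach only later rows make up. A row lasts 1/8 s, in which the tool goes at most 62.5 mm and 10.7 degrees, less where a joint would pass 70% of its speed; a pose out of reach is approached as far as the arm can. A call with a gripper value outside its range is refused whole. The fingers move at their own pace and stop on an object; the grip force is fixed at half the most. Time passes only in rows, so rows that repeat a pose let the fingers close. It gives the time, the measured TCP pose, the force and the opening at its end, in the units of the state.
- robot.get_obs(): the state, without advancing time (a new reading comes with each control period).
- optics.snapshot(name): name is "scene" or "top"; returns a dict with "image" (420x560x3 uint8, red, green, blue), "fx", "fy", "cx", "cy" (pixels), "position" and "rotation" of the camera in the world. Camera axes: x right, y down, z forward; pixel columns grow to the right and rows downward; lengths in m; the calibration is good to about 2 mm. A picture is of the moment at which its call begins. There is no depth.
- robot.close_job(): hands the job in, once; it reports no verdict.
Trained networks look in the newest picture that a camera, given by its name, has taken for a name from the list of things; names that differ only in an ending like _2 or _b are one class to them, and where a whole thing is asked for, a point or a joint stands for the part that bears it (a point fixed in the world has none). Each returns a list of dicts, best first, with "p" (0 to 1); they miss things now and then, are a little off and sometimes report something else, mostly with a low value. They report only what shows in the picture. A call takes as long as a camera call.
- finder.masks_of(label, camera): "pixels" (420x560 bool, what is visible of it) and "extent" ([left, top, right, bottom] in pixels, round what is visible of it).
The state is a dict: "time": time; "joint_positions": joint angles; "qvel": joint speeds; "joint_torque": joint torques, N m; "tool_pos": TCP position; "ee_rot": TCP orientation; "wrist_force": force on the tool from outside, world axes, zero at the start; "wrist_torque": the same for the moment, N m; "width": finger opening in m.
Only numpy, scipy, OpenCV 4.12 (cv2) and the standard library are available. Lean on these libraries where they do the work, as an engineer would, in place of code of your own. Each camera call takes 0.05 s, during which the arm holds its last target.

## Working session

There is one attempt and no reset: what is moved stays moved. The work goes in short steps, Python scripts to look and compute and a tool call to move; the robot and the scene stay as the last step left them, time stands still between calls to the robot, and variables do not carry over. Pictures are saved under pics/ and viewed, and the job is handed in when it is done.

Besides the shell and the picture viewer there is one more tool, called after "Request:" by a JSON object that holds its "fn" and its "kwargs". arm_command: Moves the arm, as the interface text tells. Its arguments: {"type":"object","properties":{"plan":{"type":"array","items":{"type":"array","items":{"type":"number"}}}},"required":["plan"]}

```bash
mkdir -p pics
python3 - <<'E'
from bench import robot, optics, finder
import cv2
o=robot.get_obs()
for k,v in o.items(): print(k,v)
print(robot.grip_point_offset)
for n in("scene","top"):
    s=optics.snapshot(n); cv2.imwrite(f"pics/{n}0.png",s["image"][:,:,::-1])
    print(n,s["fx"],s["fy"],s["cx"],s["cy"],s["position"],s["rotation"])
E
```

```text
time 0.0
joint_positions [ 1.22689851e+00  8.79491089e-02  1.37225229e+00  1.10084184e-05
  1.68356550e+00 -1.03125169e-01]
qvel [-0.00109567 -0.00063136  0.00038977 -0.00100915  0.00164325  0.00049103]
joint_torque [-1.41600205e-03 -3.40160751e+01 -3.02438807e+01  7.17110164e-02
  3.25503107e-02 -1.56705560e-04]
tool_pos [0.13098033 0.53362013 0.20430838]
ee_rot [-3.14135795e+00  2.16157545e-03  1.33002516e+00]
wrist_force [-0.01027967 -0.38469803 -0.19222687]
wrist_torque [-0.0226977  -0.01513288 -0.03247746]
width 0.09379248410219201
0.0188
scene 443.23732726174256 443.23732726174256 280.0483248981495 209.5755903023953 [ 1.14545715 -0.3220825   0.62985012] [-2.26936872 -0.01432277  1.11436029]
top 436.92779141864617 436.92779141864617 275.53201483437454 200.0645017296735 [ 0.43215135 -0.02049578  1.02997797] [-2.98509315 -0.01845024 -1.59703144]
```

View pics/top0.png

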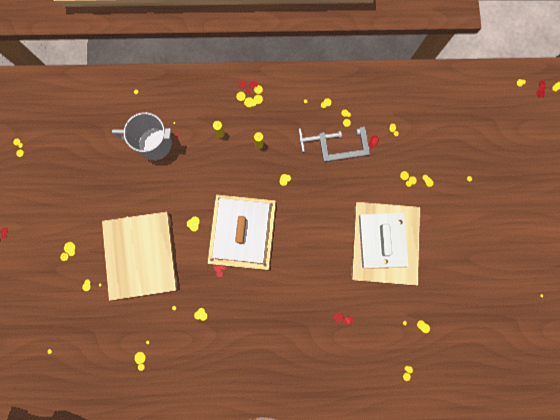

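View pics/scene0.png

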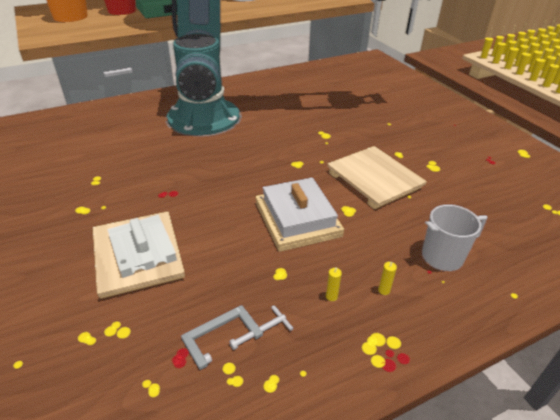

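```bash
cat > h.py <<'E'
from bench import robot, optics, finder
import cv2, numpy as np
from scipy.spatial.transform import Rotation as R
def cam(s):
    r=np.asarray(s["rotation"],float)
    M=R.from_euler('xyz',r).as_matrix() if r.shape==(3,) else r
    K=np.array([[s["fx"],0,s["cx"]],[0,s["fy"],s["cy"]],[0,0,1]])
    return K,M,np.asarray(s["position"],float)
def unproj(s,uv,z):
    K,M,p=cam(s); d=M@np.linalg.inv(K)@np.array([uv[0],uv[1],1.0]); t=(z-p[2])/d[2]; return p+t*d
def proj(s,P):
    K,M,p=cam(s); c=K@(M.T@(np.atleast_2d(P)-p).T); return (c[:2]/c[2]).T
def zoom(s,cx,cy,w,h,f,name,pts=()):
    im=s["image"][:,:,::-1]; c=im[cy:cy+h,cx:cx+w]; c=cv2.resize(c,None,fx=f,fy=f,interpolation=cv2.INTER_CUBIC)
    for u,v in pts: cv2.circle(c,(int((u-cx+.5)*f),int((v-cy+.5)*f)),3,(0,0,255),-1)
    cv2.imwrite(name,c)
E
python3 - <<'E'
from h import *
s=optics.snapshot("top")
zoom(s,200,185,90,95,6,"pics/z_cover.png")
zoom(s,345,190,90,105,5,"pics/z_upper.png")
for l,z in [("cover_center",None),("nest",.022),("upper_center",.05),("board_top",.024),("mould_board",.024),("cover_grip",.075),("upper_grip",.06),("hole_end",.044)]:
    for m in finder.masks_of(l,"top")[:2]:
        px=m["pixels"].astype(np.uint8); 
        c=max(cv2.findContours(px,0,2)[0],key=cv2.contourArea)
        r=cv2.minAreaRect(c)
        print(l,round(m["p"],2),m["extent"],px.sum(),r)
        if z:
            b=np.array([unproj(s,q,z)[:2] for q in cv2.boxPoints(r)])
            e=[b[1]-b[0],b[2]-b[1]]
            print("   ",b.mean(0).round(4),[round(float(np.linalg.norm(x)),4) for x in e],[round(float(np.degrees(np.arctan2(x[1],x[0]))),1) for x in e])
E
```

```text
cover_center 0.93 [214.8, 200.9, 268.0, 263.8] 3019 ((240.79315185546875, 230.715087890625), (51.55725860595703, 59.98438262939453), 6.009006023406982)
cover_center 0.22 [104.0, 215.2, 178.2, 295.1] 5388 ((138.30625915527344, 255.90646362304688), (80.44202423095703, 69.71041107177734), 82.7468032836914)
nest 0.57 [352.1, 200.8, 421.5, 287.7] 2617 ((385.5852355957031, 243.7379913330078), (66.6478271484375, 79.58430480957031), 2.7702159881591797)
    [ 0.4839 -0.295 ] [0.1836, 0.1567] [-5.9, -94.1]
nest 0.56 [208.1, 192.2, 273.0, 270.8] 1140 ((241.3140869140625, 231.58480834960938), (61.79066848754883, 70.3485336303711), 5.946863174438477)
    [0.52   0.0374] [0.1623, 0.1443] [-6.1, -97.4]
upper_center 0.72 [357.4, 216.8, 405.7, 269.8] 2435 ((382.54132080078125, 240.5230712890625), (54.3309440612793, 46.172122955322266), 85.48600769042969)
    [ 0.4892 -0.2809] [0.1056, 0.1219] [-86.9, -179.6]
upper_center 0.2 [114.5, 113.4, 169.0, 160.1] 1743 ((146.0236358642578, 134.19715881347656), (55.884761810302734, 40.27072525024414), 38.1572265625)
    [0.7479 0.253 ] [0.0939, 0.1342] [-36.2, -
[... 323 characters left out ...]
7829360961914), 3.012787342071533)
    [ 0.4852 -0.2948] [0.1861, 0.1569] [-6.1, -94.4]
cover_grip 0.72 [210.6, 198.0, 268.9, 262.4] 3065 ((240.48463439941406, 230.62310791015625), (52.46669006347656, 60.15684509277344), 7.125016689300537)
    [0.5172 0.0362] [0.1315, 0.1159] [-7.4, -98.5]
upper_grip 0.96 [360.9, 217.2, 410.3, 267.0] 2327 ((383.20135498046875, 240.51992797851562), (53.747352600097656, 45.43247604370117), 86.18592071533203)
    [ 0.4886 -0.2797] [0.1028, 0.1194] [-87.6, 179.7]
hole_end 0.93 [362.5, 213.4, 411.6, 269.2] 2392 ((382.8807373046875, 240.509521484375), (54.346370697021484, 45.77376174926758), 85.42607879638672)
    [ 0.4896 -0.2832] [0.1054, 0.1226] [-86.8, -179.6]
```

View pics/z_cover.png

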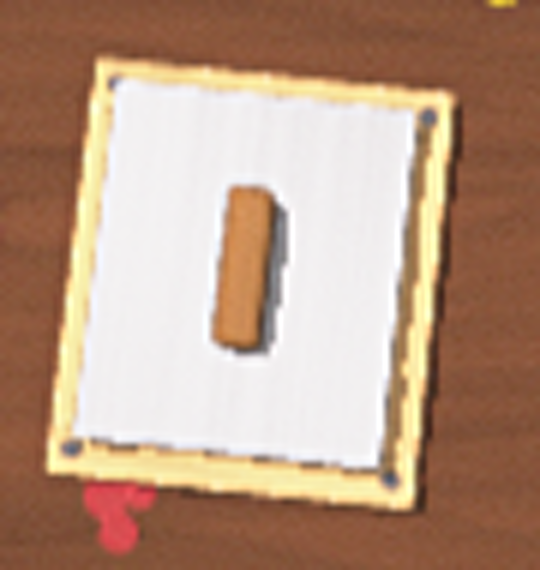

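View pics/z_upper.png

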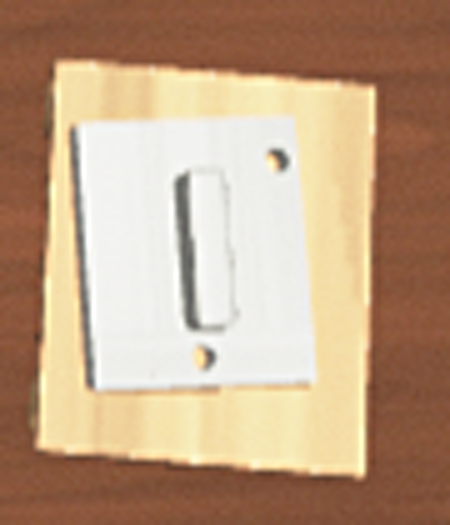

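```bash
cat >> h.py <<'E'
def fit(s,model,uv,z):
    """rigid 2d fit of model pts (local xy) to pixel pts at height z -> x,y,yaw deg, residual mm"""
    W=np.array([unproj(s,q,zz)[:2] for q,zz in zip(uv,np.broadcast_to(z,len(uv)))]); A=np.array(model,float)
    a=A-A.mean(0); w=W-W.mean(0)
    th=np.arctan2((a[:,0]*w[:,1]-a[:,1]*w[:,0]).sum(),(a*w).sum())
    Rm=np.array([[np.cos(th),-np.sin(th)],[np.sin(th),np.cos(th)]])
    t=W.mean(0)-Rm@A.mean(0)
    res=np.linalg.norm(A@Rm.T+t-W,axis=1)*1000
    return t.round(4),round(float(np.degrees(th)),2),res.round(1)
def rect(lx,ly): # TL,TR,BR,BL in image with +x up, +y left
    return [(lx/2,ly/2),(lx/2,-ly/2),(-lx/2,-ly/2),(-lx/2,ly/2)]
def z2p(pts,cx,cy,f): return [((x+.5)/f-.5+cx,(y+.5)/f-.5+cy) for x,y in pts]
E
python3 - <<'E'
from h import *
s=optics.snapshot("top")
print("roof",fit(s,rect(.134,.114),z2p([(117,80),(417,113),(383,468),(75,438)],200,185,6),.053))
print("bar",fit(s,rect(.06,.018),z2p([(235,186),(272,188),(258,349),(214,345)],200,185,6),.079))
print("nest",fit(s,rect(.16,.14),z2p([(98,59),(457,94),(415,510),(48,472)],200,185,6),.022))
print("upper",fit(s,rect(.12,.1),z2p([(73,125),(296,117),(315,382),(92,388)],345,190,5),.044))
print("rib",fit(s,rect(.07,.018),z2p([(190,170),(227,170),(238,328),(190,330)],345,190,5),.072))
print("holes",fit(s,[(-.0475,0),(.04,-.0405)],z2p([(204,357),(277,160)],345,190,5),.044))
print("mboard",fit(s,rect(.18,.15),z2p([(55,60),(376,86),(364,475),(37,450)],345,190,5),.024))
print("eboard",fit(s,rect(.18,.15),[(102,220),(168,212),(176,291),(109,299)],.024))
E
```

```text
roof (array([0.5197, 0.0365]), -7.07, array([0.5, 0.9, 0.4, 0.2]))
bar (array([0.5197, 0.0362]), -6.92, array([2.5, 2.3, 1.3, 1.2]))
nest (array([0.5192, 0.0359]), -7.15, array([0.2, 0.4, 0.4, 0.1]))
upper (array([ 0.4902, -0.2844]), 0.4, array([1.4, 1.2, 0.3, 0.7]))
rib (array([ 0.4895, -0.2846]), -1.68, array([0.9, 0.7, 1.6, 1.7]))
holes (array([ 0.4904, -0.2852]), 0.79, array([0., 0.]))
mboard (array([ 0.4851, -0.296 ]), -5.96, array([0.4, 0.5, 0.5, 0.2]))
eboard (array([0.4714, 0.2709]), 6.16, array([1.7, 0.6, 1.4, 1.6]))
```

Request:
{"fn": "arm_command", "kwargs": {"plan": [[1, 0.01, -0.012, 0, 0], [1, 0.03, -0.04, 0, 1], [1, 0.06, -0.078, 0, 2], [1, 0.095, -0.121, 0, 3], [1, 0.13, -0.166, 0, 4], [1, 0.165, -0.211, 0, 5], [1, 0.2, -0.256, 0, 6], [1, 0.235, -0.301, 0, 6.8], [1, 0.27, -0.345, 0, 6.8], [1, 0.305, -0.39, 0, 6.8]]}}

```text
time: 1.85
tool_pos: [0.4368, 0.1417, 0.2058]
ee_rot: [3.141, -0.0, 1.448]
wrist_force: [1.0, 1.3, 0.2]
width: 0.0938
```

Request:
{"fn": "arm_command", "kwargs": {"plan": [[0.7, 0.03, -0.04, 0, 0], [0.7, 0.055, -0.072, 0, 0], [0.7, 0.074, -0.096, -0.01, 0], [0.7, 0.082, -0.107, -0.03, 0], [0.7, 0.0835, -0.108, -0.05, 0], [0.7, 0.0835, -0.108, -0.07, 0], [0.7, 0.0835, -0.108, -0.085, 0], [0.7, 0.0835, -0.108, -0.095, 0], [0.7, 0.0835, -0.108, -0.1, 0], [0.7, 0.0835, -0.108, -0.1, 0]]}}

```text
time: 3.1
tool_pos: [0.5197, 0.0362, 0.1056]
ee_rot: [3.141, -0.0, 1.449]
wrist_force: [0.5, -0.2, 1.4]
width: 0.0655
```

Run:
```python
from h import *
o=robot.get_obs(); print(o["time"],o["tool_pos"],o["ee_rot"],o["wrist_force"],o["width"])
s=optics.snapshot("top"); zoom(s,180,165,130,130,4,"pics/z1.png",proj(s,[o["tool_pos"]]))
s=optics.snapshot("scene"); zoom(s,200,60,220,200,3,"pics/z2.png",proj(s,[o["tool_pos"]]))
```

```text
3.1 [0.51970067 0.03616794 0.10558144] [ 3.14146906e+00 -6.54979974e-05  1.44881904e+00] [ 0.49668563 -0.15147583  1.35477966] 0.06554421998454435
```

View pics/z2.png

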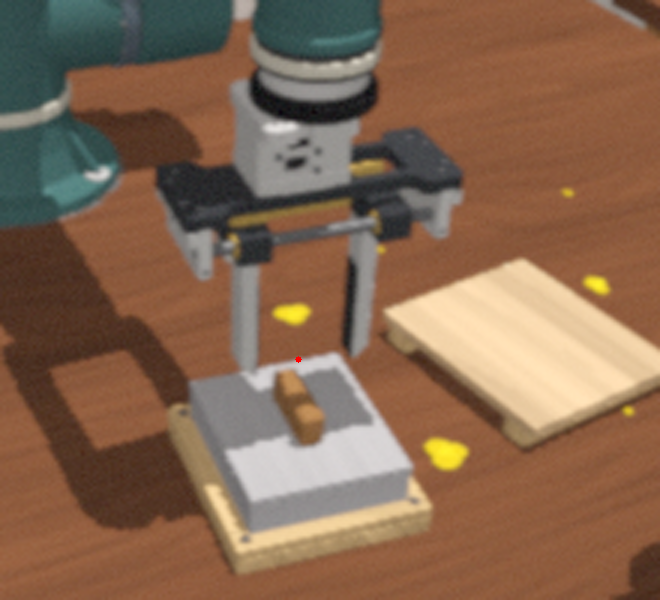

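Request:
{"fn": "arm_command", "kwargs": {"plan": [[0.7, 0, 0, -0.01, 0], [0.7, 0, 0, -0.025, 0], [0.7, 0, 0, -0.038, 0], [0.7, 0, 0, -0.045, 0], [0.7, 0, 0, -0.048, 0], [0, 0, 0, -0.048, 0], [0, 0, 0, -0.048, 0], [0, 0, 0, -0.048, 0], [0, 0, 0, -0.048, 0], [0, 0, 0, -0.048, 0]]}}

```text
time: 4.45
tool_pos: [0.5198, 0.0361, 0.0576]
ee_rot: [3.141, -0.0, 1.449]
wrist_force: [-0.2, 0.0, -0.3]
width: 0.0195
```

Request:
{"fn": "arm_command", "kwargs": {"plan": [[0, 0, 0, 0, 0], [0, 0, 0, 0.005, 0], [0, 0, 0, 0.015, 0], [0, 0, 0, 0.027, 0], [0, 0, 0, 0.04, 0], [0, 0, 0, 0.052, 0], [0, 0, 0, 0.06, 0], [0, 0, 0, 0.064, 0], [0, 0, 0, 0.065, 0], [0, 0, 0, 0.065, 0]]}}

```text
time: 5.7
tool_pos: [0.5194, 0.0361, 0.1221]
ee_rot: [-3.141, 0.0, 1.449]
wrist_force: [0.3, 0.4, -2.3]
width: 0.0174
```

Run:
```python
from h import *
s=optics.snapshot("scene"); zoom(s,200,60,220,200,3,"pics/z3.png")
```

```text
(no output)
```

View pics/z3.png

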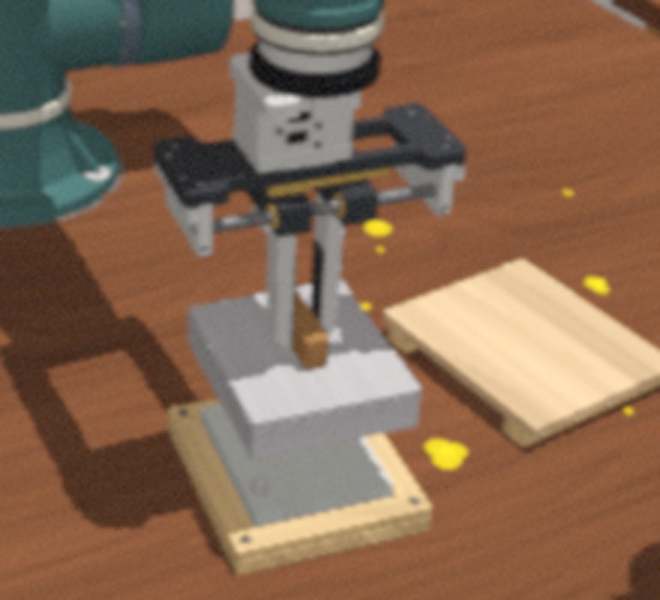

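Request:
{"fn": "arm_command", "kwargs": {"plan": [[0, -0.004, 0.015, 0.003, 1], [0, -0.01, 0.045, 0.003, 3], [0, -0.018, 0.085, 0.003, 5], [0, -0.026, 0.125, 0.003, 7], [0, -0.034, 0.165, 0.003, 9], [0, -0.041, 0.2, 0.003, 11], [0, -0.046, 0.222, 0.003, 12.5], [0, -0.048, 0.233, 0.003, 13], [0, -0.048, 0.235, 0, 13], [0, -0.048, 0.235, 0, 13]]}}

```text
time: 7.0
tool_pos: [0.4715, 0.2705, 0.122]
ee_rot: [-3.141, 0.001, 1.675]
wrist_force: [-0.1, -0.3, -2.1]
width: 0.0175
```

Run:
```python
from h import *
s=optics.snapshot("top"); cv2.imwrite("pics/t4.png",s["image"][:,:,::-1]); zoom(s,200,185,90,95,6,"pics/z_low.png")
```

```text
(no output)
```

View pics/t4.png

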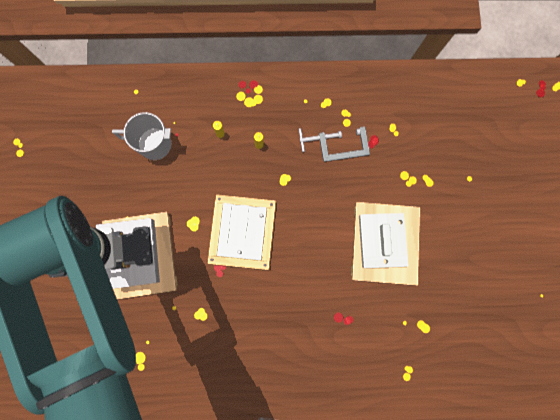

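View pics/z_low.png

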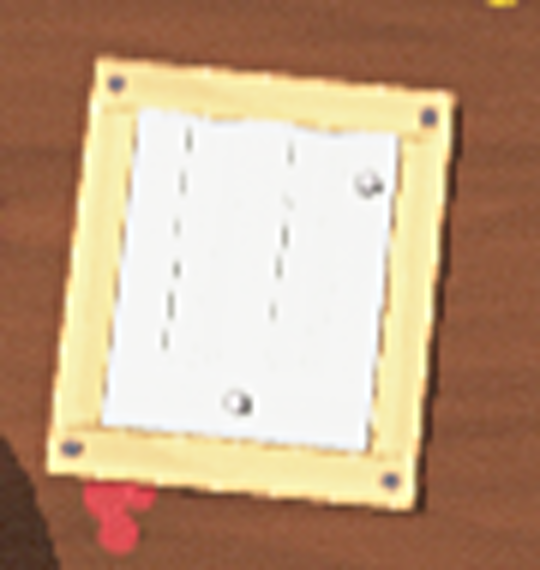

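Request:
{"fn": "arm_command", "kwargs": {"plan": [[0, 0, 0, -0.01, 0], [0, 0, 0, -0.025, 0], [0, 0, 0, -0.04, 0], [0, 0, 0, -0.05, 0], [0, 0, 0, -0.056, 0], [0, 0, 0, -0.059, 0], [0, 0, 0, -0.061, 0], [0, 0, 0, -0.0625, 0], [0, 0, 0, -0.063, 0], [0, 0, 0, -0.063, 0]]}}

```text
time: 8.3
tool_pos: [0.4718, 0.2712, 0.0597]
ee_rot: [3.141, -0.0, 1.676]
wrist_force: [-1.1, -0.0, -2.2]
width: 0.018
```

Run:
```python
from h import *
s=optics.snapshot("top")
print("lower",fit(s,rect(.12,.1),z2p([(137,108),(398,133),(368,450),(104,425)],200,185,6),.032))
for z in(.036,.04,.044): print("dowels",fit(s,[(-.0475,0),(.04,-.0405)],z2p([(237,402),(368,184)],200,185,6),z))
```

```text
lower (array([0.5198, 0.0364]), -6.63, array([1. , 0.5, 0.8, 0.5]))
dowels (array([0.5196, 0.0366]), -7.23, array([0.2, 0.2]))
dowels (array([0.5193, 0.0364]), -7.23, array([0.4, 0.4]))
dowels (array([0.519 , 0.0363]), -7.23, array([0.6, 0.6]))
```

Request:
{"fn": "arm_command", "kwargs": {"plan": [[0, 0, 0, -0.001, 0], [0, 0, 0, -0.0015, 0], [0, 0, 0, -0.0015, 0], [0.3, 0, 0, -0.0015, 0], [0.5, 0, 0, -0.0015, 0], [0.6, 0, 0, -0.0015, 0], [0.6, 0, 0, -0.0015, 0], [0.6, 0, 0, 0.003, 0], [0.6, 0, 0, 0.01, 0], [0.6, 0, 0, 0.02, 0]]}}

```text
time: 9.6
tool_pos: [0.4717, 0.2712, 0.0801]
ee_rot: [3.142, -0.0, 1.676]
wrist_force: [0.1, 0.6, -0.0]
width: 0.0566
```

Request:
{"fn": "arm_command", "kwargs": {"plan": [[0.6, 0, 0, 0.02, 0], [0.6, 0, 0, 0.04, 0], [0.6, 0, 0, 0.065, 0], [0.6, 0, 0, 0.09, 0], [0.6, 0, 0, 0.11, 0], [0.6, 0, -0.02, 0.12, 0], [0.6, 0, -0.05, 0.12, 0], [0.6, 0.002, -0.09, 0.12, 0], [0.6, 0.004, -0.13, 0.12, -2], [0.6, 0.006, -0.17, 0.12, -4]]}}

```text
time: 10.85
tool_pos: [0.477, 0.0987, 0.1994]
ee_rot: [-3.141, 0.001, 1.604]
wrist_force: [0.3, -0.2, 0.8]
width: 0.0563
```

Run:
```python
from h import *
o=robot.get_obs(); print(o["time"],o["tool_pos"],o["ee_rot"],o["wrist_force"],o["width"])
s=optics.snapshot("scene"); cv2.imwrite("pics/s5.png",s["image"][:,:,::-1])
```

```text
10.85 [0.47701212 0.09873798 0.19936467] [-3.14111993e+00  5.62623105e-04  1.60403715e+00] [ 0.3182873  -0.23323682  0.78052173] 0.056338408437734536
```

View pics/s5.png

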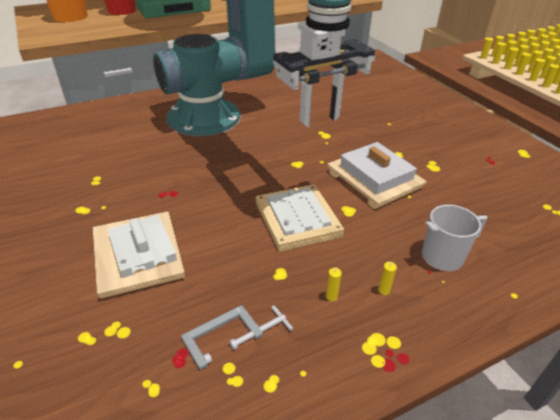

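Request:
{"fn": "arm_command", "kwargs": {"plan": [[0.6, 0.002, -0.045, 0, -0.5], [0.6, 0.004, -0.09, 0, -1], [0.6, 0.006, -0.135, 0, -1.5], [0.6, 0.008, -0.18, 0, -1.5], [0.6, 0.009, -0.225, 0, -1.5], [0.6, 0.01, -0.27, 0, -1.5], [0.6, 0.011, -0.315, 0, -1.5], [0.6, 0.012, -0.355, 0, -1.5], [0.6, 0.013, -0.38, 0, -1.5], [0.6, 0.013, -0.386, 0, -1.5]]}}

```text
time: 12.15
tool_pos: [0.49, -0.2859, 0.1991]
ee_rot: [-3.141, -0.001, 1.578]
wrist_force: [-0.3, -0.0, -0.2]
width: 0.0565
```

Run:
```python
from h import *
s=optics.snapshot("top"); cv2.imwrite("pics/t6.png",s["image"][:,:,::-1]); zoom(s,95,205,90,100,6,"pics/z_cov6.png"); zoom(s,200,185,90,95,6,"pics/z_low6.png")
np.save("top6.npy",s["image"])
```

```text
(no output)
```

View pics/z_cov6.png

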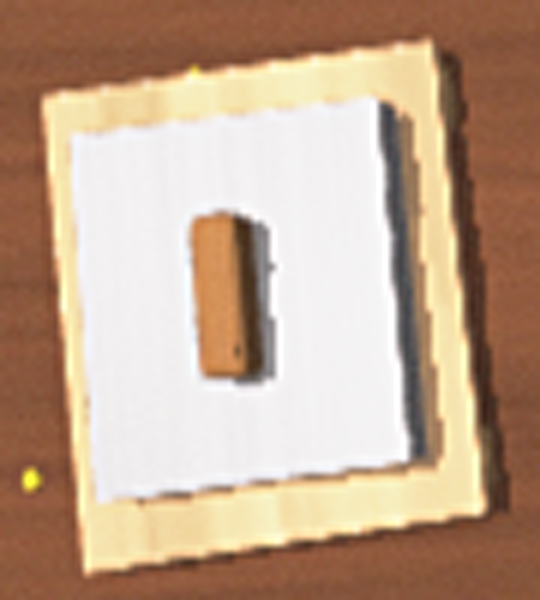

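View pics/t6.png

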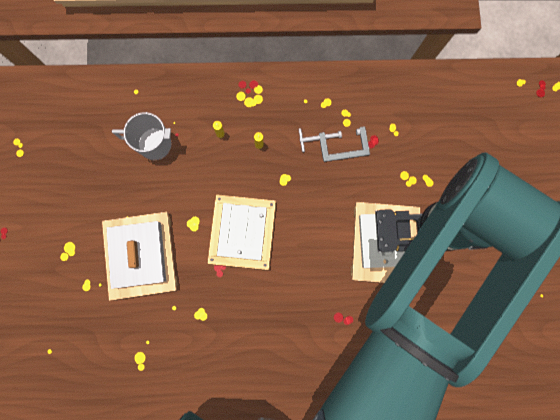

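View pics/z_low6.png

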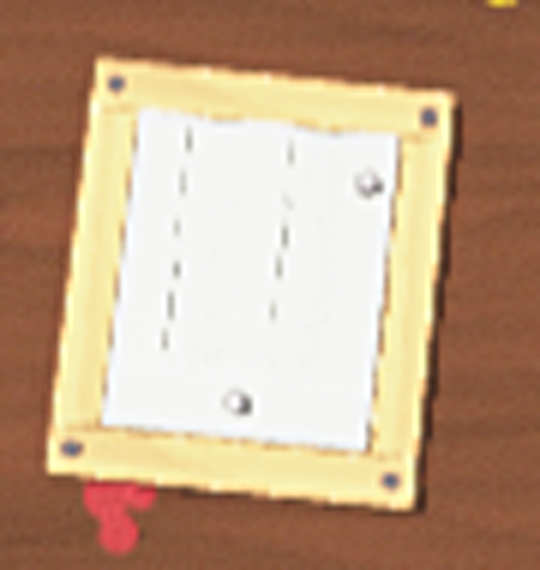

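Run:
```python
from h import *
s=optics.snapshot("top")
print("cover",fit(s,rect(.134,.114),z2p([(72,135),(377,97),(410,465),(99,501)],95,205,6),.055))
print("board",fit(s,rect(.18,.15),z2p([(42,98),(434,40),(487,515),(86,576)],95,205,6),.024))
print("bar",fit(s,rect(.06,.018),z2p([(190,214),(234,212),(245,376),(201,380)],95,205,6),.081))
```

```text
cover (array([0.4721, 0.2713]), 5.76, array([0.5, 1.1, 1.3, 1.1]))
board (array([0.4708, 0.2719]), 7.08, array([0.4, 0.7, 0.7, 0.5]))
bar (array([0.4721, 0.2714]), 5.02, array([1.1, 1.7, 1.2, 1.5]))
```

Request:
{"fn": "arm_command", "kwargs": {"plan": [[0.6, 0, 0, -0.02, 0], [0.6, 0, 0, -0.05, 0], [0.6, 0, 0, -0.08, 0], [0.6, 0, 0, -0.11, 0], [0.6, 0, 0, -0.13, 0], [0.6, 0, 0, -0.142, 0], [0.6, 0, 0, -0.15, 0], [0.6, 0, 0, -0.153, 0], [0.6, 0, 0, -0.153, 0], [0.3, 0, 0, -0.153, 0]]}}

```text
time: 13.5
tool_pos: [0.4911, -0.2852, 0.0473]
ee_rot: [3.14, 0.001, 1.579]
wrist_force: [-0.1, -0.3, 0.0]
width: 0.0496
```

Request:
{"fn": "arm_command", "kwargs": {"plan": [[0.1, 0, 0, 0, 0], [0, 0, 0, 0, 0], [0, 0, 0, 0, 0], [0, 0, 0, 0, 0], [0, 0, 0, 0, 0], [0, 0, 0, 0.003, 0], [0, 0, 0, 0.008, 0], [0, 0, 0, 0.015, 0], [0, 0, 0, 0.025, 0], [0, 0, 0, 0.035, 0]]}}

```text
time: 14.75
tool_pos: [0.4908, -0.2849, 0.0824]
ee_rot: [3.141, 0.0, 1.58]
wrist_force: [1.0, -0.1, -5.3]
width: 0.0178
```

Run:
```python
from h import *
o=robot.get_obs(); print(o["tool_pos"],o["ee_rot"],o["wrist_force"],o["wrist_torque"],o["width"])
s=optics.snapshot("scene"); zoom(s,60,120,200,180,4,"pics/z7.png",proj(s,[o["tool_pos"]]))
```

```text
[ 0.49083222 -0.28491694  0.08244144] [3.14113668e+00 2.01315800e-04 1.57961521e+00] [ 0.99758101 -0.08437999 -5.27099088] [-0.00206481  0.01514658 -0.01731835] 0.017779179044709773
```

View pics/z7.png

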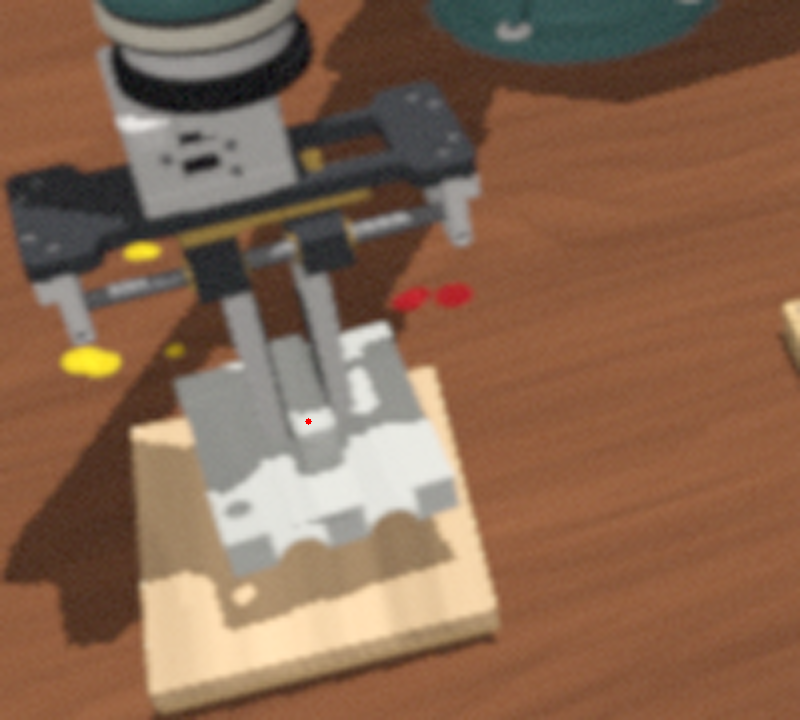

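Request:
{"fn": "arm_command", "kwargs": {"plan": [[0, 0.001, 0.015, 0.015, 0], [0, 0.004, 0.045, 0.03, -1], [0, 0.008, 0.085, 0.038, -2], [0, 0.012, 0.13, 0.038, -3.5], [0, 0.016, 0.175, 0.038, -5], [0, 0.02, 0.22, 0.038, -6], [0, 0.024, 0.262, 0.038, -7], [0, 0.027, 0.295, 0.038, -7.6], [0, 0.029, 0.315, 0.038, -7.6], [0, 0.0292, 0.3215, 0.038, -7.6]]}}

```text
time: 16.05
tool_pos: [0.5195, 0.0385, 0.1202]
ee_rot: [3.141, -0.001, 1.449]
wrist_force: [0.3, -0.4, -5.2]
width: 0.0176
```

Request:
{"fn": "arm_command", "kwargs": {"plan": [[0, 0, 0, 0, 0], [0, 0, 0, -0.01, 0], [0, 0, 0, -0.02, 0], [0, 0, 0, -0.03, 0], [0, 0, 0, -0.035, 0], [0, 0, 0, -0.035, 0], [0, 0, 0, -0.035, 0]]}}

```text
time: 16.92
tool_pos: [0.5202, 0.0366, 0.0849]
ee_rot: [3.141, -0.0, 1.447]
wrist_force: [0.2, -0.2, -4.3]
width: 0.0176
```

Run:
```python
from h import *
o=robot.get_obs(); print(o["tool_pos"],o["ee_rot"],o["wrist_force"],o["wrist_torque"],o["width"])
s=optics.snapshot("scene"); zoom(s,220,120,160,140,5,"pics/z8.png")
s=optics.snapshot("top"); zoom(s,190,175,110,110,5,"pics/z8t.png")
```

```text
[0.52020937 0.03662838 0.0848749 ] [ 3.14082684e+00 -1.68146303e-04  1.44690252e+00] [ 0.22034109 -0.18017484 -4.30117606] [ 0.03221352 -0.00394987 -0.01338847] 0.017575905500304235
```

View pics/z8.png

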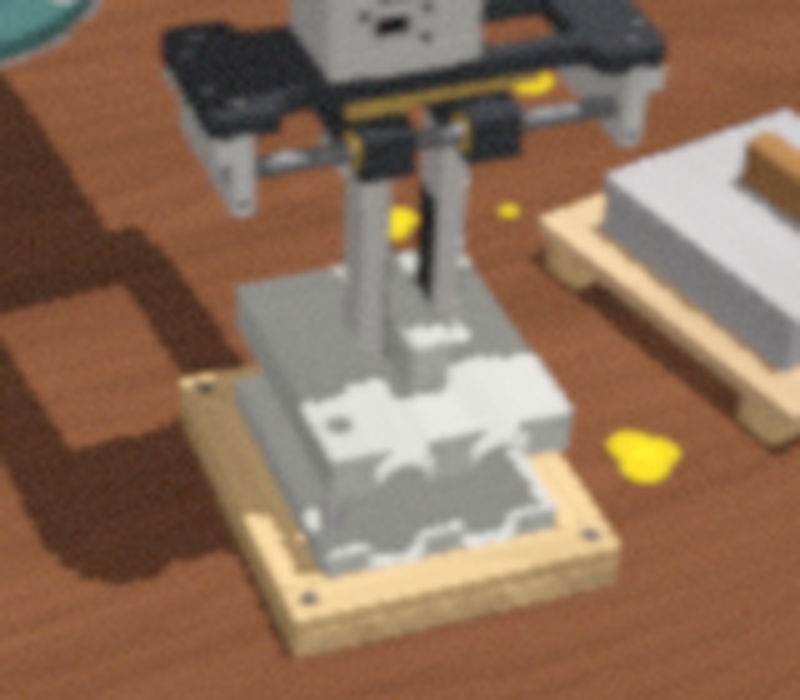

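View pics/z8t.png

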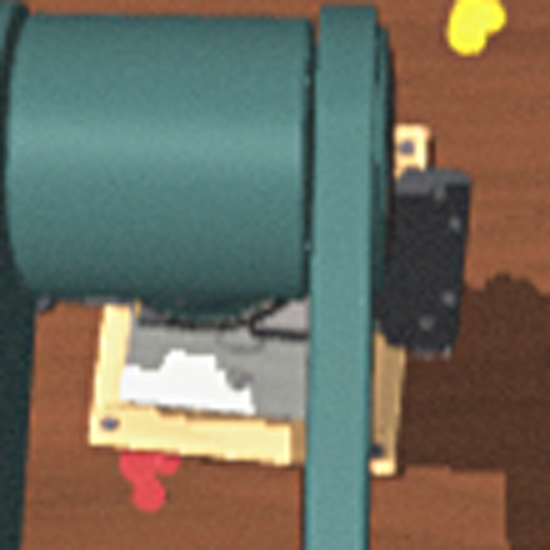

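Run:
```python
from h import *
s=optics.snapshot("scene")
print("upper",[unproj(s,q,.082).round(4)[:2] for q in z2p([(335,460),(572,407),(341,424)],220,120,5)])
c,sn=np.cos(np.radians(-7.1)),np.sin(np.radians(-7.1)); Rm=np.array([[c,-sn],[sn,c]])
for m in [(.06,-.05),(.06,.05),(.04,-.0405)]: print(Rm@np.array(m)+[.5199,.0365])
im=cv2.imread("pics/s5.png"); cv2.imwrite("pics/z9.png",cv2.resize(im[170:260,240:350],None,fx=7,fy=6.5,interpolation=cv2.INTER_CUBIC))
```

```text
upper [array([ 0.5741, -0.0188]), array([0.585 , 0.0805]), array([ 0.5557, -0.0069])]
[ 0.57325984 -0.02053269]
[0.58561999 0.07870051]
[ 0.55458742 -0.0086335 ]
```

View pics/z9.png

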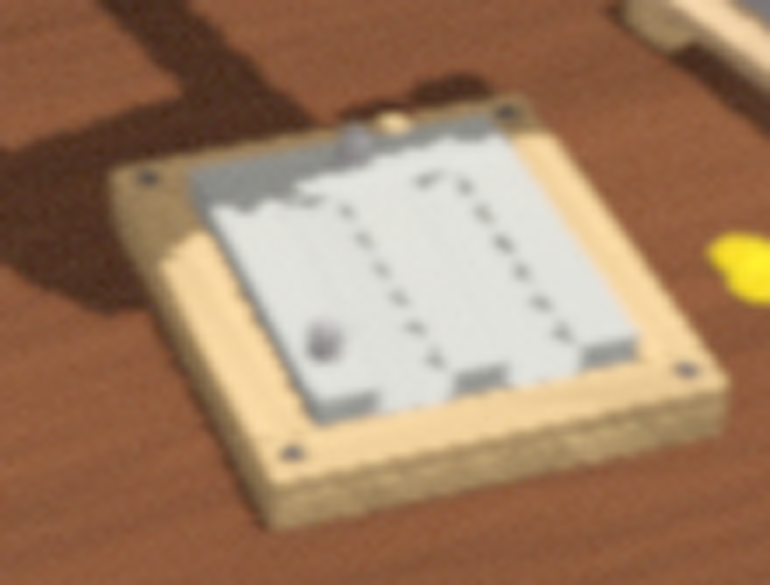

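Run:
```python
from h import *
s=optics.snapshot("scene")
for (x,y) in [(318,420),(636,343),(326,358)]:
    q=((x+.5)/7-.5+240,(y+.5)/6.5-.5+170); print(unproj(s,q,.032).round(4))
c,sn=np.cos(np.radians(-7.1)),np.sin(np.radians(-7.1)); Rm=np.array([[c,-sn],[sn,c]])
for m in [(.06,-.05),(.06,.05),(.04,-.0405)]: print(Rm@np.array(m)+[.5196,.0365])
```

```text
[ 0.5819 -0.025   0.032 ]
[0.59   0.0743 0.032 ]
[ 0.5579 -0.0103  0.032 ]
[ 0.57295984 -0.02053269]
[0.58531999 0.07870051]
[ 0.55428742 -0.0086335 ]
```

Request:
{"fn": "arm_command", "kwargs": {"plan": [[0, 0, 0, -0.004, 0], [0, 0, 0, -0.008, 0], [0, 0, 0, -0.012, 0], [0, 0, 0, -0.015, 0], [0, 0, 0, -0.017, 0], [0, 0, 0, -0.019, 0], [0, 0, 0, -0.02, 0], [0, 0, 0, -0.02, 0]]}}

```text
time: 18.12
tool_pos: [0.5199, 0.0367, 0.0645]
ee_rot: [-3.142, -0.0, 1.447]
wrist_force: [0.3, 1.7, -5.0]
width: 0.018
```

Request:
{"fn": "arm_command", "kwargs": {"plan": [[0, 0, 0.0003, -0.001, 0], [0, 0, 0.0003, -0.002, 0], [0, 0, 0.0003, -0.003, 0], [0, 0, 0.0003, -0.0035, 0], [0, 0, 0.0003, -0.0035, 0]]}}

```text
time: 18.75
tool_pos: [0.5199, 0.0366, 0.061]
ee_rot: [3.141, 0.0, 1.447]
wrist_force: [-0.4, -1.9, -4.4]
width: 0.0181
```

Request:
{"fn": "arm_command", "kwargs": {"plan": [[0, 0, 0, -0.001, 0], [0, 0, 0, -0.002, 0], [0, 0, 0, -0.003, 0], [0, 0, 0, -0.004, 0], [0, 0, 0, -0.005, 0], [0, 0, 0, -0.005, 0]]}}

```text
time: 19.5
tool_pos: [0.5199, 0.0367, 0.056]
ee_rot: [3.141, 0.0, 1.447]
wrist_force: [0.7, -3.2, -4.0]
width: 0.0181
```

Request:
{"fn": "arm_command", "kwargs": {"plan": [[0, 0, -0.0003, -0.0005, 0], [0, 0, -0.0003, -0.001, 0], [0, 0, -0.0003, -0.0013, 0], [0, 0, -0.0003, -0.0013, 0]]}}

```text
time: 20.0
tool_pos: [0.52, 0.0367, 0.0547]
ee_rot: [3.141, -0.0, 1.447]
wrist_force: [-0.5, -3.8, -3.9]
width: 0.0178
```

Request:
{"fn": "arm_command", "kwargs": {"plan": [[0, 0, 0, -0.0004, 0], [0, 0, 0, -0.0008, 0], [0, 0, 0, -0.0008, 0], [0, 0, 0, -0.0008, 0]]}}

```text
time: 20.5
tool_pos: [0.52, 0.0366, 0.0546]
ee_rot: [3.141, -0.0, 1.447]
wrist_force: [-2.6, -3.6, 2.2]
width: 0.0178
```

Request:
{"fn": "arm_command", "kwargs": {"plan": [[0, -0.0002, -0.0003, -0.0004, 0], [0, -0.0002, -0.0003, -0.0008, 0], [0, -0.0002, -0.0003, -0.0008, 0], [0, -0.0002, -0.0003, -0.0008, 0]]}}

```text
time: 21.0
tool_pos: [0.52, 0.0366, 0.0546]
ee_rot: [3.14, -0.001, 1.447]
wrist_force: [-3.6, -2.6, 6.6]
width: 0.0178
```

Request:
{"fn": "arm_command", "kwargs": {"plan": [[0, -0.0003, -0.0003, -0.0005, 0], [0, -0.0003, -0.0003, -0.001, 0], [0, -0.0003, -0.0003, -0.0015, 0], [0, -0.0003, -0.0003, -0.0015, 0], [0, -0.0003, -0.0003, -0.0015, 0], [0, -0.0003, -0.0003, -0.0015, 0]]}}

```text
time: 21.75
tool_pos: [0.52, 0.0366, 0.0545]
ee_rot: [3.14, -0.001, 1.447]
wrist_force: [-5.4, -1.8, 11.6]
width: 0.018
```

Run:
```python
from h import *
f=[]
for i in range(4):
    s=optics.snapshot("scene"); o=robot.get_obs(); f.append(o["wrist_force"])
print(np.round(f,1)); print(o["tool_pos"],o["ee_rot"],o["wrist_torque"],o["width"],o["time"])
zoom(s,220,120,160,140,5,"pics/z10.png"); cv2.imwrite("pics/s10.png",s["image"][:,:,::-1])
```

```text
[[-4.3 -1.7 12.3]
 [-5.3 -1.5 12.7]
 [-6.3 -1.3 12.8]
 [-5.5 -1.1 12.4]]
[0.52002942 0.03658954 0.05451866] [ 3.13948962e+00 -1.20419222e-03  1.44722181e+00] [-0.39087014  1.2195651  -0.1385297 ] 0.01772560239130305 21.95
```

View pics/z10.png

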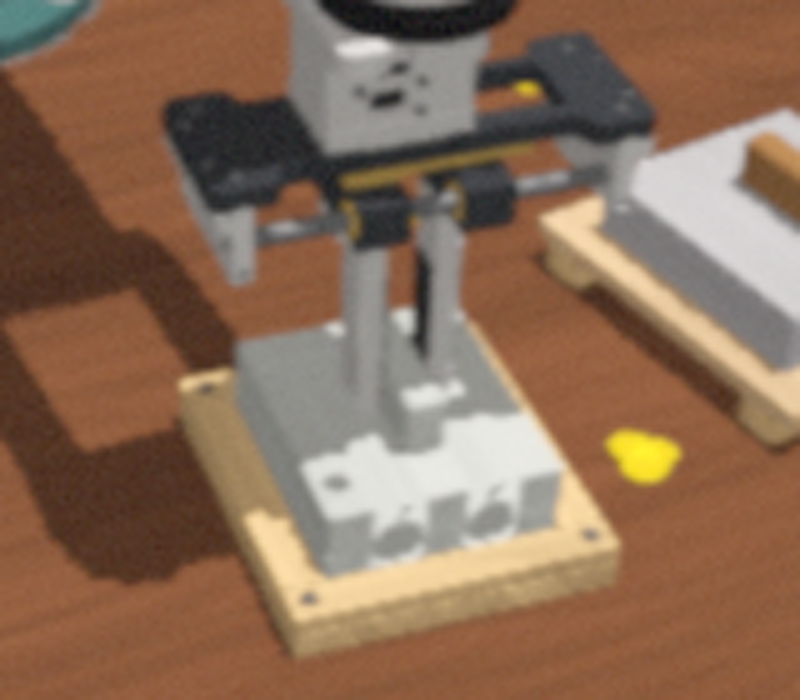

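View pics/s10.png

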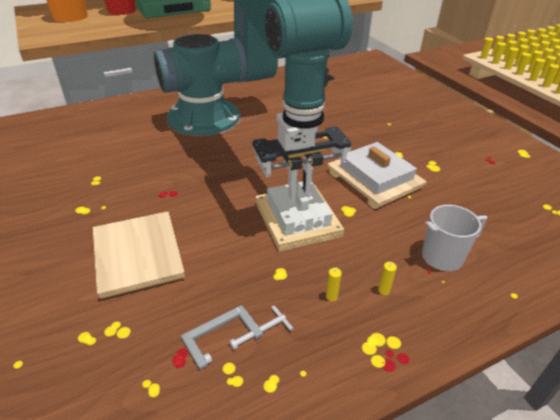

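Request:
{"fn": "arm_command", "kwargs": {"plan": [[0, -0.0003, 0, -0.0002, 0], [0, -0.0005, 0, -0.0004, 0], [0, -0.0005, 0, -0.0004, 0], [0, -0.0005, 0, -0.0004, 0], [0, -0.0005, 0, -0.0004, 0], [0, -0.0005, 0, -0.0004, 0], [0, -0.0005, 0, -0.0004, 0], [0, -0.0005, 0, -0.0004, 0]]}}

```text
time: 22.95
tool_pos: [0.5201, 0.0366, 0.0545]
ee_rot: [3.138, -0.001, 1.447]
wrist_force: [-4.4, -1.3, 13.3]
width: 0.0177
```

Run:
```python
from h import *
f=[]
for i in range(4):
    s=optics.snapshot("scene"); o=robot.get_obs(); f.append(o["wrist_force"])
print(np.round(f,1)); print(o["tool_pos"],o["ee_rot"],o["wrist_torque"],o["width"],o["time"])
```

```text
[[-4.5 -1.6 13.5]
 [-5.2 -0.8 13.7]
 [-4.8 -1.1 12.2]
 [-5.4 -1.6 12.8]]
[0.52006375 0.03660873 0.05452644] [ 3.13827595e+00 -1.37428175e-03  1.44719365e+00] [-0.47993138  1.15561119 -0.11583834] 0.017828562666859404 23.15
```

Request:
{"fn": "arm_command", "kwargs": {"plan": [[0, 0, 0, -0.0003, 0], [0, 0, 0, -0.0005, 0], [0, 0, 0, -0.0005, 0], [0, 0, 0, -0.0005, 0], [0, 0, 0, -0.0005, 0], [0, 0, 0, -0.0005, 0], [0, 0, 0, -0.0005, 0], [0, 0, 0, -0.0005, 0]]}}

```text
time: 24.15
tool_pos: [0.5201, 0.0366, 0.0545]
ee_rot: [3.138, -0.001, 1.447]
wrist_force: [-5.4, -1.4, 15.0]
width: 0.0178
```

Run:
```python
from h import *
f=[]
for i in range(3):
    s=optics.snapshot("top"); o=robot.get_obs(); f.append(o["wrist_force"])
print(np.round(f,1)); print(o["tool_pos"],o["ee_rot"],o["width"],o["time"])
zoom(s,90,175,200,130,4,"pics/z12.png")
```

```text
[[-5.6 -2.1 14.8]
 [-6.6 -1.2 15.3]
 [-5.8 -1.8 14.9]]
[0.52007817 0.03660931 0.05454302] [ 3.13810926e+00 -1.35049727e-03  1.44725408e+00] 0.017375753838704405 24.3
```

View pics/z12.png

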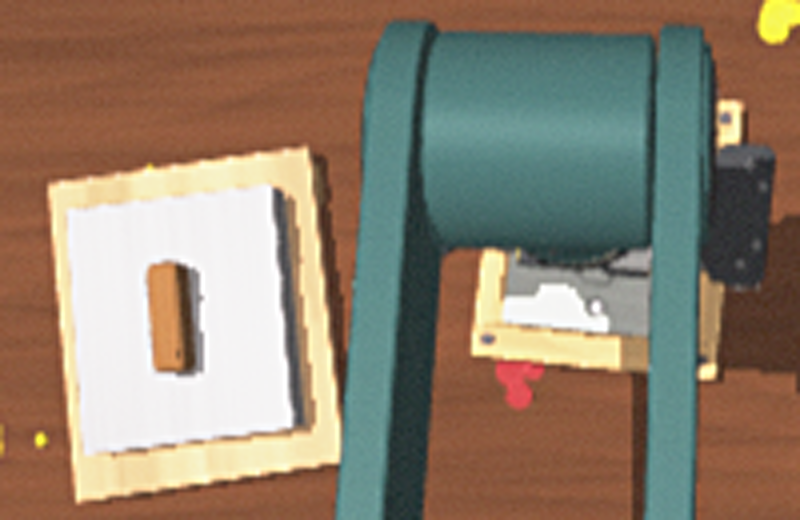

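The picture shows the cover flat on its board (roof centre near (175,320) in the zoom). The end dowel's bright tip shows in its hole at about (595,305), and the push is a steady 15 N, so I'm handing in.

Run:
```python
from h import *
print(robot.close_job())
```

```text
the job is handed in; nothing more can be done
None
```

The cover is off and lying on the empty board. The upper mould half is shut on both dowels, still gripped, with a steady push of about 15 N. I handed the job in at about 24 s of the 61 s; it reports no verdict.

- **Cover:** I lifted it straight up 65 mm, laid it on the board and let go. In the top camera it lies flat within about 2 mm of the board's centre.
- **Closing:** I carried the upper half over the lower half and lowered it in small steps. Sideways forces stayed under about 4 N, and it stopped at a tool height of 54.6 mm, against about 55 mm expected for fully shut.
- **Fit:** The scene picture shows the cavities closed into full circles. The top picture shows what looks like the end dowel's tip in its hole.
- **Push:** The wrist force was steady at 14.8 to 15.3 N. With the upper half's weight of about 5 N, that makes roughly 20 N between the halves.
- **Left alone:** Candles, jug and clamp stand where they were in the pictures. The lower half stayed in its nest.

**Small disagreements:**
- About 6 N of sideways force along −x remained while pressing.
- The tool height was 0.5 to 0.8 mm lower than expected, possibly a slight slip of the rib in the grip.
- Before closing, the scene camera put the upper half about 1.7 mm off in y. I trusted the top camera, which had matched the arm to under 0.5 mm on the cover, and the dowels went in without catching.
- The side dowel could not be seen directly once the halves were shut.

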